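# Shut the bench cabinet and bar it with its locking rod

## Robot

A 6-joint arm with a two-finger parallel gripper is mounted at the origin on the work surface. World frame = base frame: x ahead of the robot, y to its left, z up, the work surface at z = 0. Lengths are in m, angles in rad, forces in N, time in s.
With the tool pointing down it reaches from about 0.375 to 0.925 m from the base axis. Payload 5.7 kg.
Tool frame: the origin (TCP) lies midway between the tips of the shut fingers; the grasp point (between the pads) lies 19 mm behind it; z points along the fingers, x is the direction in which the jaws open and shut, and the axes are right-handed (so a half turn about z gives the same grasp; the last joint's range is limited). The gripper opens to 88 mm and grips with 3 to 60 N. Pads are 20 mm wide; open, the fingers measure 115 mm over their backs; the gripper's body (75 mm by 178 mm) begins 61 mm behind the grasp point.
Start: joints at [-0.115, 0.359, 1.51, -0, 1.272, -0.115], TCP at [0.6, -0, 0.223] pointing down, gripper open.
Joint ranges: [-2.97, 2.97], [-1.01, 2.36], [0.21, 2.38], [-0.96, 4.11], [0.2, 2.71], [-2.98, 2.98]. Speed limits (rad/s): [2.39, 2.39, 3.14, 3.14, 3.14, 3.14].

## Interface

Orientations are given as a unit quaternion [x, y, z, w].
In Python, from bench import move_ptp, servo_line, goto_joints, move_gripper, sleep, inverse_kinematics, capture, PlanningError, close_job, spot_in, silhouettes, current_clock, current_joint_pos, current_qvel, current_joint_torque, current_position, current_orientation, current_force, current_torque, current_finger_gap gives the robot as it stands. Calls block until the motion is done:
- move_ptp(position, orientation): joint-space move of the TCP to a pose.
- servo_line(position, orientation=None, rate=0.15, contact_N=None): straight line of the TCP; orientation=None keeps the orientation; rate is the mean speed in m/s. With contact_N (N) it stops when the force on the tool has changed by that much, and returns True; else False.
- goto_joints(angles): joint-space move.
- move_gripper(opening): finger opening in m; the grip force is fixed at half the most; returns when the fingers have stopped.
- sleep(seconds).
- inverse_kinematics(position, orientation): joint angles nearest the present ones, or None.
- capture(name): name is "scene" or "side" or "wrist"; returns a dict with "image" (384x512x3 uint8, blue, green, red), "range_z" (384x512 float32, m along the optical axis (not along the pixel's ray), 0 where there is no reading), "intrinsics" (3x3 intrinsics, pixels), "k1" (the pictures are not rectified: a ray, as slopes to the right and down, at radius r is drawn at 1 + k1 r^2 times it, then the intrinsics apply), "R" (3x3) and "t" (3): a world point X has camera coordinates R X + t. Camera axes: x right, y down, z forward; pixel columns grow to the right and rows downward; lengths in m; the calibration is good to about 2 mm. A picture is of the moment at which its call begins.
A pose or a line that the arm cannot do raises PlanningError and nothing moves.
- close_job(): hands the job in, once; it reports no verdict.
Trained networks look in the newest picture that a camera, given by its name, has taken for a name from the list of things; names that differ only in an ending like _2 or _b are one class to them, and where a whole thing is asked for, a point or a joint stands for the part that bears it (a point fixed in the world has none). Each returns a list of dicts, best first, with "conf" (0 to 1); they miss things now and then, are a little off and sometimes report something else, mostly with a low value. They report only what shows in the picture. A call takes as long as a camera call.
- spot_in(camera, query): "xy" ([column, row] in pixels, amid what is visible of it).
- silhouettes(camera, query): "region" (384x512 bool, what is visible of it) and "xy" ([column, row] in pixels, amid what is visible of it).
Readings, each from a call of its own:
- current_clock(): time.
- current_joint_pos(): joint angles.
- current_qvel(): joint speeds.
- current_joint_torque(): joint torques, N m.
- current_position(): TCP position.
- current_orientation(): TCP orientation.
- current_force(): force on the tool from outside, world axes, zero at the start.
- current_torque(): the same for the moment, N m.
- current_finger_gap(): finger opening in m.
Only numpy, scipy, OpenCV 4.12 (cv2) and the standard library are available. Lean on these libraries where they do the work, as an engineer would, in place of code of your own. Each camera call takes 0.05 s, during which the arm holds its last target. There are 200 camera calls.

## Task

Push the open door of the small bench cabinet fully shut until it seats on its catch. Then bar it: draw the steel locking rod out from under the scorched board, take it by its wooden handle and pass it through the eye on the cabinet frame and on through the eye on the door, pushed home until the handle comes up to the frame's eye. Leave it lying in the eyes, and leave the tools, tins and other things on the bench where they are.

Things in the scene. Friction and masses are not known exactly. Their poses are not given: they have to be found in the camera images.
- cabinet: Low open-fronted wooden cabinet, fixed, 180 deep (x) x 290 wide (y) x 160 mm high. Origin: centre of its underside on the bench; +z up, its front looks to its own -x (towards the robot), +y is towards the hinge side. The outer face of the shut door and of the fixed stile beside it is at x = -105 mm.
- door (a joint): Angle of the side-hung wooden door (rad): 0 shut and seated, grows as it swings open towards the robot (clockwise from above). Panel 225 wide, 15 thick, 15 to 155 mm above bench; small knob 50 mm up, 195 mm from hinge, 36 mm out. Stays where left. A sprung roller catch resists from 0.07 rad (some 6 N at the free edge); below about 0.025 it snaps the door home and holds it.
- door_hinge (a point): Point on the vertical hinge axis, in the mid-plane of the door panel, 85 mm above the bench. Axes turn with the door: -y runs along the panel to its free edge, -x is the normal of its outer face (which is 7.5 mm from the mid-plane). With the door shut they equal the cabinet's axes.
- door_eye (a point): Centre of the 17 mm hole in the steel eye plate on the door's outer face, 205 mm from the hinge along the panel, 45 mm out from the face, 128 mm above the bench when shut or open. Hole axis along y (axes as door_hinge). Plate 8 mm thick (y), 40 mm high, standing 63 mm out from the face.
- frame_eye (a point): Centre of the 17 mm hole in an equal eye plate (8 thick, 40 high, 63 mm out) fixed to the stile beside the door's free edge; hole along the cabinet's y (axes: the cabinet's), 128 mm above the bench, 45 mm out from the stile. Door shut: in line with door_eye, 45 mm from it on the -y side. The rod enters from the -y side, moving along +y.
- rod: Locking rod, 0.11 kg: steel shank 12 mm thick, 100 long (last 12 taper to 6), on a pale wooden handle 50 long x 24 wide x 28 high. Origin: underside, at the handle's front face; +x along the shank to the tip, +z up. Shank axis 6 mm above the flat underside; handle x = -50..0 mm. At the start the handle is under the board and 45 to 65 mm of shank pokes out towards the robot.
- rod_tip (a point): Tip of the rod, on the shank axis, 100 mm from the handle; axes as rod.
- rod_neck (a point): Point on the shank axis at the handle's front face; axes as rod.
- board: Dark scorched board, fixed, 160 deep (x) x 300 wide (y) mm, on two battens: underside 38 mm, top 58 mm above the bench. Origin: on the bench below its centre; its front edge, x = -80 mm, is open underneath between the battens (each 20 mm wide, centred at y = +-135 mm).
- moka_pot: Bystander, leave alone: octagonal-looking aluminium coffee pot, 120 mm tall, standing on the back part of the board. Origin: its underside.
- paint_tin: Bystander, leave alone: round steel paint tin, 88 mm across, 80 mm tall, standing on the bench. Origin: its underside.
- glue_gun: Bystander, leave alone: green glue gun lying flat, about 255 x 130 mm, 34 mm high. Origin: its underside.
- screwdriver: Bystander, leave alone: screwdriver lying flat on the bench to one side of the rod, roughly parallel to it. Origin: its underside.
- hammer: Bystander, leave alone: hammer lying flat on the bench left of the cabinet. Origin: its underside.
- dowel: Bystander, leave alone: plain square wooden stick 22 x 22 x 160 mm, lying on the bench, to one side of the rod, roughly parallel to it: not the locking rod (no steel, no handle). Origin: its underside.

How it is judged:
By the outcome, as a careful person would: the job done as asked, in the order asked, and still so for the second after the job is handed in, with the robot touching nothing.
It also fails if it takes over 72 s, if anything falls off the work surface, if the arm or the gripper's body presses on something with over 40 N, if the wrist force passes 120 N, or if a joint passes its speed limit or range.

## Working session

There is one attempt and no reset: what is moved stays moved. The work goes in short steps, each a Python script; the robot and the scene stay as the last script left them, time stands still between calls to the robot, and variables do not carry over. Pictures are saved under pics/ and viewed, about 8 in all and at most 12, crops included, and the job is handed in when it is done.

```bash
mkdir -p pics; ls; cat > h.py <<'E'
import numpy as np, cv2
from bench import *
from scipy.spatial.transform import Rotation as Rn
def K(c): return np.array(c["intrinsics"],float)
def ray(c,uv):
    k=K(c); d=np.array([(uv[0]-k[0,2])/k[0,0],(uv[1]-k[1,2])/k[1,1]]); u=d.copy()
    for _ in range(20): u=d/(1+c["k1"]*(u@u))
    return np.array([u[0],u[1],1.])
def world(c,uv,z=None):
    r=ray(c,uv); R=np.array(c["R"]);t=np.array(c["t"])
    if z is None: z=c["range_z"][int(round(uv[1])),int(round(uv[0]))]
    return R.T@(r*z-t)
def onplane(c,uv,h):
    R=np.array(c["R"]);t=np.array(c["t"]); o=-R.T@t; d=R.T@ray(c,uv); return o+d*(h-o[2])/d[2]
def cloud(c):
    k=K(c); v,u=np.mgrid[0:384,0:512]; dx=(u-k[0,2])/k[0,0]; dy=(v-k[1,2])/k[1,1]; a,b=dx,dy
    for _ in range(20):
        s=1+c["k1"]*(a*a+b*b); a,b=dx/s,dy/s
    z=c["range_z"]; P=np.stack([a*z,b*z,z],-1); W=(P-np.array(c["t"]))@np.array(c["R"]); W[z<=0]=np.nan; return W
def proj(c,X):
    p=np.array(c["R"])@X+np.array(c["t"]); a=p[:2]/p[2]; a=a*(1+c["k1"]*(a@a)); k=K(c); return a*[k[0,0],k[1,1]]+[k[0,2],k[1,2]]
def save(c,n): cv2.imwrite("pics/"+n+".png",c["image"])
def down(yaw): # tool z down, tool x (jaw) at angle yaw from world x
    x=np.array([np.cos(yaw),np.sin(yaw),0]);z=np.array([0,0,-1.]); return Rn.from_matrix(np.stack([x,np.cross(z,x),z],1)).as_quat()
E
python3 - <<'E'
from h import *
print(current_orientation(),current_clock())
ims=[]
for n in("scene","side"):
    c=capture(n); save(c,n); W=cloud(c)
    print(n,-np.array(c["R"]).T@c["t"],c["k1"],K(c)[0])
    for q in "cabinet door door_hinge door_eye frame_eye rod rod_tip rod_neck board moka_pot paint_tin glue_gun screwdriver hammer dowel".split():
        try: s=spot_in(n,q)
        except Exception as e: print(q,e);continue
        print(q,[(np.round(x["xy"]).tolist(),round(x["conf"],2),np.round(world(c,x["xy"]),3).tolist()) for x in s[:2]])
    np.save("/tmp/"+n,W)
E
```

```text
pics
[ 9.99999609e-01 -5.81365959e-06 -8.79325609e-04 -9.74958886e-05] 0.0
scene [1.01959201 0.86130428 1.45592879] 0.013803598997180932 [495.58264427   0.         257.76665749]
cabinet [([229.0, 247.0], 0.57, [0.718, 0.186, 0.162]), ([285.0, 224.0], 0.39, [0.527, 0.192, 0.153])]
door [([290.0, 221.0], 0.94, [0.468, 0.139, 0.054])]
door_hinge [([286.0, 223.0], 0.57, [0.523, 0.193, 0.155])]
door_eye [([288.0, 223.0], 0.69, [0.503, 0.176, 0.117])]
frame_eye [([231.0, 247.0], 0.87, [0.712, 0.184, 0.155])]
rod []
rod_tip []
rod_neck []
board [([188.0, 160.0], 0.88, [0.661, -0.264, 0.056])]
moka_pot [([167.0, 133.0], 0.78, [0.691, -0.355, 0.133])]
paint_tin [([275.0, 173.0], 0.85, [0.42, -0.046, 0.076])]
glue_gun [([259.0, 108.0], 0.65, [0.287, -0.397, 0.03]), ([286.0, 223.0], 0.42, [0.525, 0.191, 0.156])]
screwdriver [([238.0, 173.0], 0.65, [0.514, -0.148, 0.023])]
hammer [([315.0, 342.0], 0.73, [0.612, 0.514, 0.023])]
dowel [([202.0, 116.0], 0.51, [0.506, -0.478, 0.022])]
side [-0.13040019 -1.15231066  0.87517977] -0.1041925920876122 [473.52767421   0.         247.78696144]
cabinet [([265.0, 171.0], 0.75, [0.601, 0.022, 0.147]), ([307.0, 257.0], 0.23, [0.569, -0.276, 0.006])]
door [([219.0, 172.0], 0.66, [0.494, 0.147, 0.113])]
door_hinge []
door_eye [([220.0, 173.0], 0.67, [0.478, 0.114, 0.128])]
frame_eye [([267.0, 172.0], 0.8, [0.608, 0.02, 0.143])]
rod [([309.0, 257.0], 0.57, [0.573, -0.277, 0.005])]
rod_tip [([307.0, 257.0], 0.58, [0.568, -0.276, 0.005])]
rod_neck []
board [([339.0, 248.0], 0.97, [0.633, -0.338, 0.057])]
moka_pot [([371.0, 231.0], 0.85, [0.678, -0.406, 0.14])]
paint_tin [([260.0, 315.0], 0.59, [0.312, -0.434, 0.032]), ([269.0, 172.0], 0.22, [0.609, 0.013, 0.146])]
glue_gun [([220.0, 172.0], 0.68, [0.498, 0.148, 0.113]), ([259.0, 315.0], 0.66, [0.312, -0.431, 0.031])]
screwdriver [([269.0, 240.0], 0.75, [0.506, -0.16, 0.017])]
hammer [([198.0, 150.0], 0.85, [0.6, 0.579, -0.003])]
dowel []
```

```bash
python3 -c "
import cv2
for n in('scene','side'): cv2.imwrite('pics/%s_b.png'%n,cv2.resize(cv2.imread('pics/%s.png'%n),(800,600),interpolation=cv2.INTER_CUBIC))"
```

```text
(no output)
```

View pics/scene_b.png

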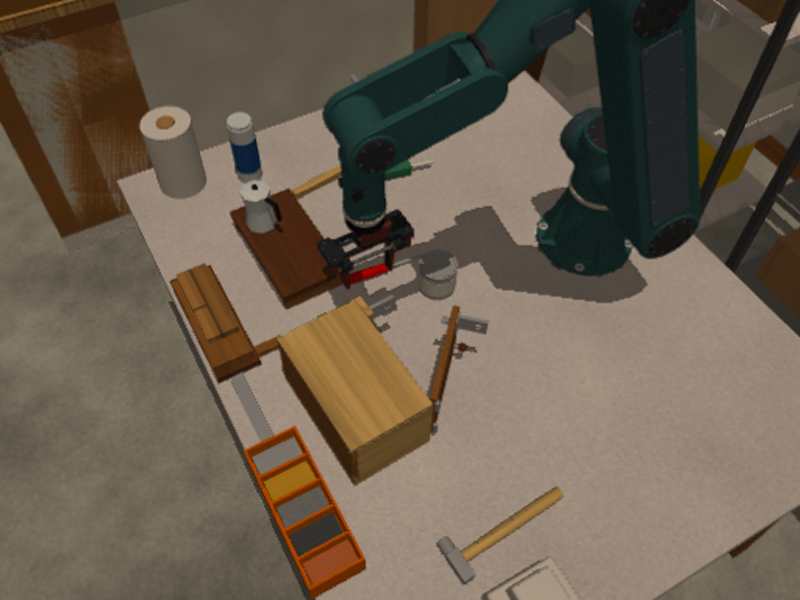

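View pics/side_b.png

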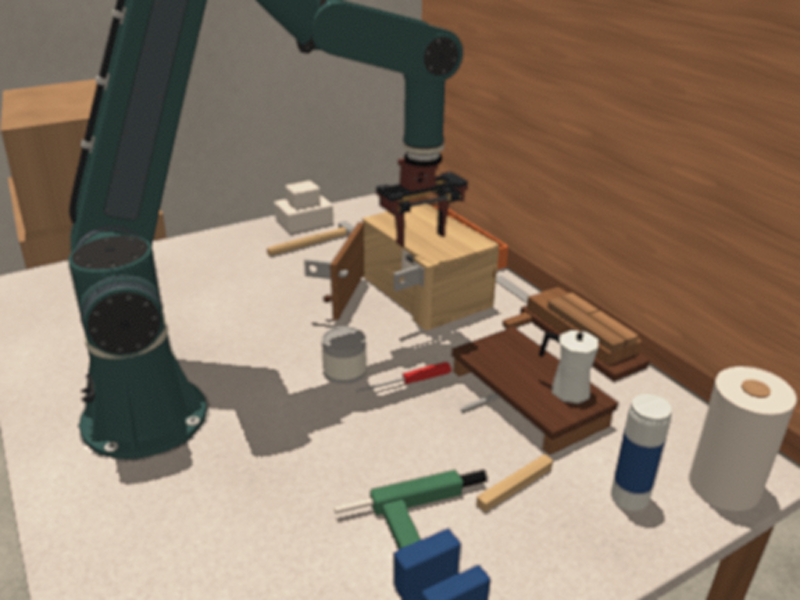

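The views show the cabinet (door open about 90°), the frame eye at about (267,172) in the side view, and the rod's shank poking out of the board at about (307,257) in the side view. The paint tin stands in front of the cabinet. Next I fit the geometry.

```bash
python3 - <<'E'
from h import *
C={n:capture(n) for n in("scene","side")}
W={n:cloud(C[n]) for n in C}
def rect(P,tag):
    r=cv2.minAreaRect((P[:,:2]*1000).astype(np.float32)); print(tag,len(P),np.round(r[0],1),np.round(r[1],1),round(r[2],2)); print(np.round(cv2.boxPoints(r)).tolist())
w=W["scene"]
m=silhouettes("scene","cabinet")[0]["region"]; m=m&(abs(w[...,2]-.16)<.006); m=cv2.morphologyEx(m.astype(np.uint8),cv2.MORPH_OPEN,np.ones((5,5)))>0
rect(w[m],"cab top"); 
m=silhouettes("scene","board")[0]["region"]&(abs(w[...,2]-.058)<.006); m=cv2.morphologyEx(m.astype(np.uint8),cv2.MORPH_OPEN,np.ones((5,5)))>0; rect(w[m],"board")
for n in C:
  for q in("door","rod","rod_tip","dowel","screwdriver","paint_tin","door_eye","frame_eye","hammer"):
    for s in silhouettes(n,q)[:1]:
        P=W[n][s["region"]]; P=P[~np.isnan(P[:,0])]
        z=np.percentile(P[:,2],[5,50,95]); print(n,q,round(s["conf"],2),"z",np.round(z,3)); rect(P,"")
        if q=="door": 
            Q=P[P[:,2]>.148]; 
            if len(Q)>5: rect(Q,"top edge")
        if q=="rod": np.save("/tmp/rod",P)
E
```

```text
cab top 4065 [707.3 146.2] [191.8 293.4] 2.96
[[604.0, 288.0], [619.0, -5.0], [811.0, 5.0], [795.0, 298.0]]
board 810 [ 664.8 -296.7] [283.9 155.6] 89.5
[[586.0, -438.0], [741.0, -439.0], [744.0, -155.0], [588.0, -154.0]]
scene door 0.75 z [0.004 0.14  0.158]
 791 [483.7 178.4] [322.8  94. ] 48.33
[[341.0, 89.0], [411.0, 27.0], [626.0, 268.0], [556.0, 330.0]]
top edge 326 [529.4 195.6] [218.5  72.8] 31.84
[[417.0, 169.0], [456.0, 107.0], [641.0, 222.0], [603.0, 284.0]]
scene dowel 0.58 z [0.003 0.019 0.026]
 244 [ 498.9 -478.7] [150.2  29.2] 7.55
[[423.0, -474.0], [426.0, -503.0], [575.0, -483.0], [571.0, -454.0]]
scene paint_tin 0.56 z [0.01  0.073 0.082]
 640 [400.1 -49. ] [88.1 84.3] 61.3
[[342.0, -67.0], [416.0, -108.0], [458.0, -31.0], [384.0, 10.0]]
scene door_eye 0.66 z [0.023 0.141 0.158]
 778 [490.9 186. ] [302.   94.1] 47.99
[[355.0, 105.0], [425.0, 42.0], [627.0, 267.0], [557.0, 330.0]]
scene frame_eye 0.62 z [0.026 0.157 0.164]
 7914 [577.4  85.1] [460.6 403. ] 3.71
[[335.0, 271.0], [361.0, -131.0], [820.0, -101.0], [794.0, 301.0]]
scene hammer 0.35 z [0.064 0.139 0.172]

[... 700 characters left out ...]
 345 [ 490.  -141.4] [ 57.6 169.5] 87.46
[[404.0, -166.0], [573.0, -174.0], [576.0, -116.0], [407.0, -109.0]]
side paint_tin 0.7 z [0.004 0.062 0.079]
 959 [394.9   7.6] [216.1  87.6] 85.69
[[343.0, -97.0], [430.0, -103.0], [447.0, 112.0], [359.0, 119.0]]
side door_eye 0.88 z [0.028 0.111 0.153]
 1006 [522.1 200. ] [234.7  91.8] 38.77
[[402.0, 162.0], [459.0, 91.0], [642.0, 238.0], [585.0, 309.0]]
side frame_eye 0.9 z [0.009 0.111 0.16 ]
 5953 [1097.1  987.5] [2334.1  478.8] 61.41
[[328.0, 77.0], [749.0, -152.0], [1866.0, 1898.0], [1445.0, 2127.0]]
side hammer 0.71 z [-0.001  0.017  0.026]
 405 [555.1 463.5] [411.1 220.5] 62.64
[[363.0, 332.0], [559.0, 230.0], [747.0, 595.0], [552.0, 697.0]]
```

```bash
python3 - <<'E'
from h import *
C={n:capture(n) for n in("scene","side")}
W={n:cloud(C[n]).reshape(-1,3) for n in C}
def line(P,tol=.004):
    best=None;rng=np.random.default_rng(0)
    for _ in range(500):
        a,b=P[rng.choice(len(P),2,False)][:,:2]; d=b-a; L=np.linalg.norm(d)
        if L<.03: continue
        n=np.array([-d[1],d[0]])/L; i=abs((P[:,:2]-a)@n)<tol
        if best is None or i.sum()>best.sum(): best=i
    Q=P[best]; m=Q[:,:2].mean(0); d=np.linalg.svd(Q[:,:2]-m)[2][0]; d=d*np.sign(d[0]+d[1]*.01); s=(Q[:,:2]-m)@d
    return len(Q),np.round(m,4),round(np.degrees(np.arctan2(d[1],d[0])),2),np.round(m+d*np.percentile(s,1),4),np.round(m+d*np.percentile(s,99),4)
def box(w,a,b): 
    return w[np.all((w>a)&(w<b),1)]
for n in C:
    w=W[n]
    print(n,"door top",line(box(w,[.40,.08,.149],[.595,.31,.162]),.008))
    print(n,"door face",line(box(w,[.40,.08,.03],[.585,.31,.14]),.004))
    f=box(w,[.57,-.02,.02],[.62,.05,.145]); print(n,"stile/eye",line(f,.003))
    s=box(w,[.6,-.1,.02],[.82,.03,.15]); print(n,"side wall",line(s,.004))
    l=box(w,[.6,.25,.02],[.82,.33,.15]); 
    if len(l)>20: print(n,"hinge-side wall",line(l,.004))
    e=box(w,[.53,-.0,.105],[.592,.07,.152]); print(n,"frame eye pts",len(e),np.round(np.percentile(e,[2,50,98],axis=0),4).tolist() if len(e) else "")
    r=box(w,[.50,-.30,.006],[.585,-.255,.03]); print(n,"rod",line(r,.006) if len(r)>10 else len(r))
# approach for the look with wrist camera
save(C["side"],"x")
cv2.imwrite("pics/crop.png",cv2.resize(C["side"]["image"][130:220,190:340],(800,480),interpolation=cv2.INTER_CUBIC))
E
```

```text
scene door top (267, array([0.5256, 0.1882]), np.float64(47.09), array([0.4551, 0.1123]), array([0.5936, 0.2613]))
scene door face (122, array([0.5128, 0.1859]), np.float64(45.65), array([0.4609, 0.1329]), array([0.5805, 0.2553]))
scene stile/eye (52, array([0.5883, 0.026 ]), np.float64(5.35), array([0.5703, 0.0243]), array([0.6067, 0.0277]))
scene side wall (49, array([0.8108, 0.0144]), np.float64(-88.7), array([0.8104, 0.0291]), array([ 0.8128, -0.0768]))
scene hinge-side wall (993, array([0.7032, 0.29  ]), np.float64(3.56), array([0.603 , 0.2838]), array([0.7926, 0.2956]))
scene frame eye pts 94 [[0.5556, 0.0167, 0.1092], [0.5727, 0.0244, 0.1381], [0.591, 0.0284, 0.1505]]
scene rod 1
side door top (129, array([0.5163, 0.1801]), np.float64(46.77), array([0.4506, 0.1102]), array([0.5928, 0.2615]))
side door face (464, array([0.5109, 0.1656]), np.float64(46.45), array([0.4526, 0.1042]), array([0.5832, 0.2416]))
side stile/eye (233, array([0.6129, 0.015 ]), np.float64(-84.85), array([0.6102, 0.0453]), array([ 0.615 , -0.0075]))
side side wall (1301, array([0.7071, 0.0019]), np.float64(3.7), array([ 0.6135, -0.0042]), array([0.8077, 0.0084]))
side hinge-side wall (352, array([0.6528, 0.2768]), np.float64(4.01), array([0.6078, 0.2737]), array([0.7172, 0.2813]))
side frame eye pts 128 [[0.5489, 0.0148, 0.1073], [0.5716, 0.0197, 0.1285], [0.5906, 0.0269, 0.1482]]
side rod (49, array([ 0.5544, -0.2774]), np.float64(1.15), array([ 0.5235, -0.2781]), array([ 0.5829, -0.2769]))
```

View pics/crop.png

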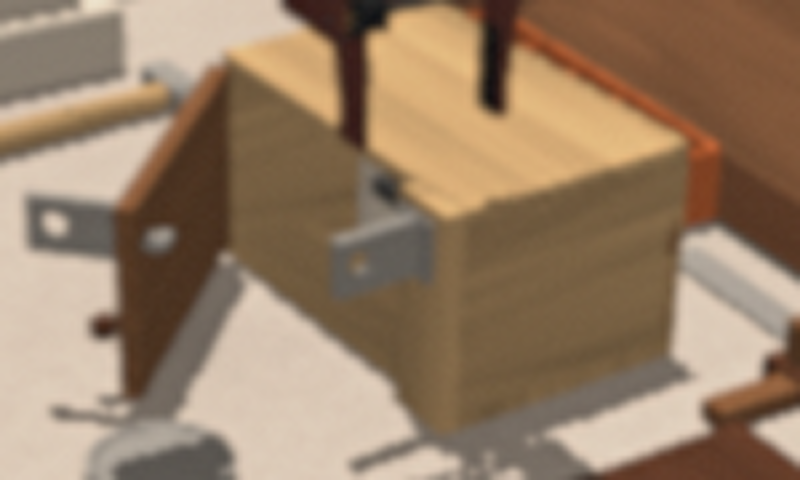

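The side crop shows both eyes clearly: frame eye near crop (360,265), door eye near (55,222). The geometry agrees: cabinet yaw 3.6°, door open about 0.81 rad, hinge near (0.605, 0.275). Now I push the door.

```bash
cat >> h.py <<'E'
YAW=np.radians(3.6); U=np.array([np.cos(YAW),np.sin(YAW)]); V=np.array([-U[1],U[0]])
HG=U*.6205+V*.2369
FE=U*.5678+V*(-.0131)
def doorpt(th,r,out):
    a=YAW-th; u=np.array([np.cos(a),np.sin(a)]); v=np.array([-u[1],u[0]])
    return HG-v*r-u*out, a+np.pi/2
E
python3 - <<'E'
from h import *
r=.15
def pose(th,out,z):
    p,a=doorpt(th,r,out); return [*p,z],down(a)
move_gripper(0.0)
p,q=pose(.81,.06,.24); print(p,inverse_kinematics(p,q)); move_ptp(p,q)
p,q=pose(.81,.06,.10); servo_line(p,q,rate=.25)
for th in (.81,.65,.5,.36,.24,.15):
    p,q=pose(th,.0185,.10); servo_line(p,q,rate=.15)
    print(th,np.round(current_force(),1))
p,q=pose(0,-.02,.10); hit=servo_line(p,q,rate=.06,contact_N=22)
print(hit,np.round(current_position(),4),pose(0,.0175,.1)[0],np.round(current_force(),1),current_clock())
sleep(.2); print(np.round(current_position(),4),np.round(current_force(),1))
c=capture("side");save(c,"side2")
cv2.imwrite("pics/crop2.png",cv2.resize(c["image"][100:240,170:350],(800,600),interpolation=cv2.INTER_CUBIC))
E
```

```text
[np.float64(0.4584489377785805), np.float64(0.2061254539988109), 0.24] [ 2.85028838e-01  2.01432664e-01  1.69202308e+00 -4.44089210e-16
  1.24813691e+00 -5.38599341e-01]
0.81 [ 0.4  0.6 -0.8]
0.65 [-1.  -0.3  0.3]
0.5 [-0.8  0.4  0.5]
0.36 [-0.9 -0.1  0.7]
0.24 [ 0.8  0.6 -0.3]
0.15 [-0.2  0.5  0.1]
True [0.5851 0.1272 0.0992] [np.float64(0.5963536210951504), np.float64(0.12459120597659276), 0.1] [ 0.1 -0.5  0.5] 8.1583
[0.5842 0.1272 0.0989] [-1.   0.5 -0.2]
```

View pics/crop2.png

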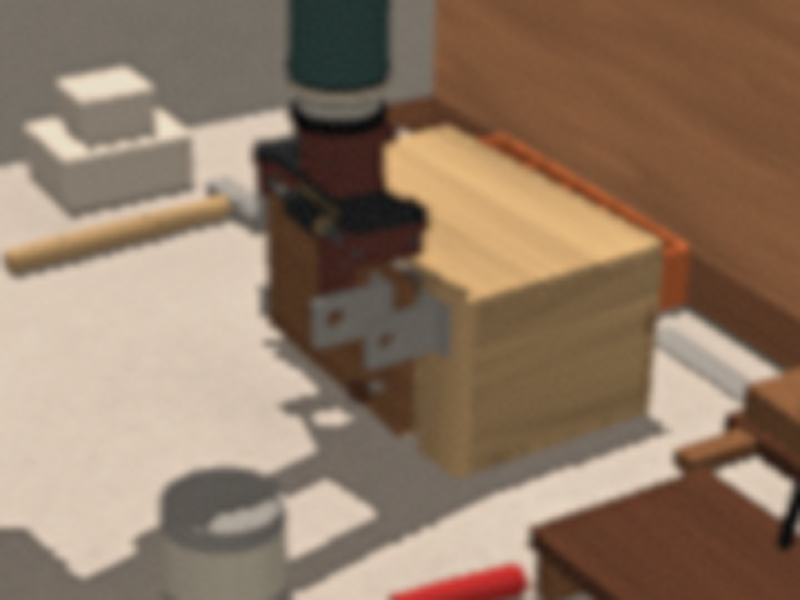

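The door is close to shut, with the eyes nearly lined up at (335,315) and (385,340). I push once more to confirm it is seated, then back off and measure.

```bash
python3 - <<'E'
from h import *
def pose(th,out,z):
    p,a=doorpt(th,.15,out); return [*p,z],down(a)
p,q=pose(0,-.02,.10); hit=servo_line(p,q,rate=.03,contact_N=25)
x=current_position(); print(hit,np.round(x,4),"u",x[:2]@U,np.round(current_force(),1))
p,q=pose(0,.08,.10); servo_line(p,q,rate=.25); servo_line([p[0],p[1],.26],q,rate=.3)
C={}
for n in("side","wrist","scene"):
    c=capture(n); save(c,n+"3"); w=cloud(c).reshape(-1,3); uv=np.c_[w[:,:2]@U,w[:,:2]@V,w[:,2]]
    def med(lo,hi,k): 
        s=uv[np.all((uv>lo)&(uv<hi),1)]; return len(s),(np.round(np.percentile(s[:,k],[10,50,90]),4) if len(s)>5 else '')
    print(n,"cam",np.round(-np.array(c["R"]).T@c["t"],3))
    print(" stile u",med([.59,-.04,.02],[.64,-.018,.15],0)," door u free",med([.59,.0,.065],[.64,.022,.10],0),"door mid",med([.59,.06,.03],[.64,.12,.145],0),"hinge",med([.59,.16,.03],[.64,.22,.145],0))
    for q_ in("door_eye","frame_eye"):
        print(q_,[(np.round(s["xy"],1).tolist(),round(s["conf"],2)) for s in spot_in(n,q_)[:2]])
    print(" FE proj",proj(c,np.array([*FE,.128])), "DE",proj(c,np.array([*(FE+.045*V),.128])))
print(current_clock())
E
```

```text
True [0.5838 0.1268 0.0983] u 0.5906432039161724 [-1.6  0.1  1.4]
side cam [-0.13  -1.152  0.875]
 stile u (185, array([0.6086, 0.6132, 0.6297]))  door u free (37, array([0.5962, 0.6066, 0.614 ])) door mid (139, array([0.6002, 0.6027, 0.6053])) hinge (218, array([0.607 , 0.6096, 0.6122]))
door_eye [([243.5, 168.1], 0.74)]
frame_eye [([266.9, 240.7], 0.73), ([273.9, 170.1], 0.65)]
 FE proj [256.35690996 178.36574653] DE [248.86466441 172.96626736]
wrist cam [0.469 0.116 0.421]
 stile u (267, array([0.6112, 0.614 , 0.6145]))  door u free (33, array([0.5983, 0.5988, 0.6141])) door mid (254, array([0.6018, 0.6053, 0.6058])) hinge (1019, array([0.6092, 0.6115, 0.6127]))
door_eye [([301.1, 230.0], 0.67)]
frame_eye [([277.5, 233.3], 0.73)]
 FE proj [165.46318075 212.6858751 ] DE [206.44416735 212.67619892]
scene cam [1.02  0.861 1.456]
 stile u (1, '')  door u free (0, '') door mid (27, array([0.6172, 0.6196, 0.6213])) hinge (0, '')
door_eye [([256.3, 222.6], 0.97)]
frame_eye [([229.0, 243.6], 0.56)]
 FE proj [247.60098751 194.76278647] DE [254.98340738 204.25760412]
10.45
```

The door is still ajar at about 0.06 rad, sitting on the catch: the contact stop tripped on it. I push on in small steps closer to the free edge, watching the force.

```bash
python3 - <<'E'
from h import *
def pose(th,out,z):
    p,a=doorpt(th,.17,out); return [*p,z],down(a)
p,q=pose(0,.07,.10); servo_line([p[0],p[1],.2],q,rate=.3); servo_line(p,q,rate=.3)
for o in np.r_[.036,np.arange(.031,.014,-.002)]:
    p,q=pose(0,o,.10); servo_line(p,q,rate=.05); f=current_force(); x=current_position(); print(round(o,4),"u",round(x[:2]@U,4),np.round(f,1))
    if np.linalg.norm(f)>45: break
p,q=pose(0,.09,.10); servo_line(p,q,rate=.25); servo_line([p[0],p[1],.26],q,rate=.3)
for n in("side","wrist"):
    c=capture(n); save(c,n+"4"); w=cloud(c).reshape(-1,3); uv=np.c_[w[:,:2]@U,w[:,:2]@V,w[:,2]]
    def med(lo,hi,k): 
        s=uv[np.all((uv>lo)&(uv<hi),1)]; return len(s),(np.round(np.percentile(s[:,k],[10,50,90]),4) if len(s)>5 else '')
    print(n," stile u",med([.59,-.04,.02],[.64,-.018,.15],0)," door u free",med([.59,.0,.065],[.64,.022,.10],0),"door mid",med([.59,.06,.03],[.64,.12,.145],0),"hinge",med([.59,.16,.03],[.64,.22,.145],0))
print(current_clock())
E
```

```text
0.036 u 0.5841 [-0.3  0.1 -0. ]
0.031 u 0.5896 [0.2 0.  0.6]
0.029 u 0.5901 [-5.7 -1.1  3. ]
0.027 u 0.5903 [-9.9 -2.6  8.1]
0.025 u 0.591 [-13.4  -2.3   9.4]
0.023 u 0.5957 [-5.3 -3.   2.2]
0.021 u 0.5996 [-1.1 -1.3  0.1]
0.019 u 0.6022 [-0.2  0.  -0.3]
0.017 u 0.6022 [-5.5 -0.8  4. ]
0.015 u 0.6021 [-11.1  -1.8   8.8]
side  stile u (187, array([0.6062, 0.6127, 0.621 ]))  door u free (21, array([0.6111, 0.6138, 0.6155])) door mid (132, array([0.6106, 0.6128, 0.615 ])) hinge (240, array([0.6103, 0.613 , 0.6151]))
wrist  stile u (76, array([0.6138, 0.6141, 0.6145]))  door u free (0, '') door mid (174, array([0.6136, 0.614 , 0.6144])) hinge (1070, array([0.6136, 0.614 , 0.6145]))
15.6167
```

The door is shut: stile, free edge, middle and hinge side all lie at u≈0.6135–0.614. Next I look at the rod from close up.

```bash
python3 - <<'E'
from h import *
move_gripper(.05)
x=current_position(); 
move_ptp([.52,-.278,.20],down(-np.pi/2)); print(np.round(current_joint_pos(),2))
c=capture("wrist"); save(c,"w5"); print(np.round(-np.array(c["R"]).T@c["t"],3))
W=cloud(c)
for q in("rod","rod_tip","screwdriver","glue_gun"):
    for s in silhouettes("wrist",q)[:1]: 
        P=W[s["region"]]; P=P[~np.isnan(P[:,0])]; print(q,round(s["conf"],2),np.round(s["xy"]),np.round(np.percentile(P,[2,50,98],axis=0),3).tolist())
r=W.reshape(-1,3); s=r[np.all((r>[.48,-.31,.006])&(r<[.58,-.25,.03]),1)]; print(len(s),np.round(np.percentile(s,[1,50,99],axis=0),4).tolist())
for a in np.arange(.51,.585,.01):
    t=s[abs(s[:,0]-a)<.004]; 
    if len(t)>5: print(round(a,3),np.round(np.median(t,0),4),np.round(np.percentile(t[:,1],[3,97]),4))
s=capture("side"); silh=silhouettes("side","glue_gun"); w=cloud(s)
for g in silh[:2]:
    P=w[g["region"]]; print(round(g["conf"],2),np.round(np.nanpercentile(P,[2,50,98],axis=0),3).tolist())
print(current_clock())
E
```

```text
[-0.61  0.36  1.56  0.    1.22  0.96]
[ 0.586 -0.278  0.363]
rod 0.84 [255. 146.] [[0.528, -0.283, 0.001], [0.556, -0.276, 0.012], [0.58, -0.27, 0.014]]
rod_tip 0.91 [256. 147.] [[0.527, -0.282, 0.0], [0.557, -0.276, 0.012], [0.58, -0.27, 0.014]]
screwdriver 0.88 [157. 171.] [[0.452, -0.168, 0.014], [0.529, -0.157, 0.024], [0.575, -0.142, 0.027]]
glue_gun 0.67 [384. 230.] [[0.445, -0.455, 0.01], [0.452, -0.444, 0.024], [0.455, -0.437, 0.03]]
400 [[0.5256, -0.2812, 0.0074], [0.5549, -0.2761, 0.0117], [0.5792, -0.2699, 0.014]]
0.53 [ 0.5308 -0.2761  0.0104] [-0.2799 -0.2723]
0.54 [ 0.54   -0.2761  0.0123] [-0.2812 -0.2711]
0.55 [ 0.55   -0.2762  0.012 ] [-0.2812 -0.2711]
0.56 [ 0.5599 -0.2755  0.0116] [-0.2811 -0.2699]
0.57 [ 0.5697 -0.275   0.0122] [-0.2811 -0.27  ]
0.58 [ 0.578  -0.2756  0.012 ] [-0.2811 -0.27  ]
0.64 [[0.226, -0.512, 0.002], [0.306, -0.442, 0.025], [0.441, -0.403, 0.035]]
19.0333
```

View pics/w5.png

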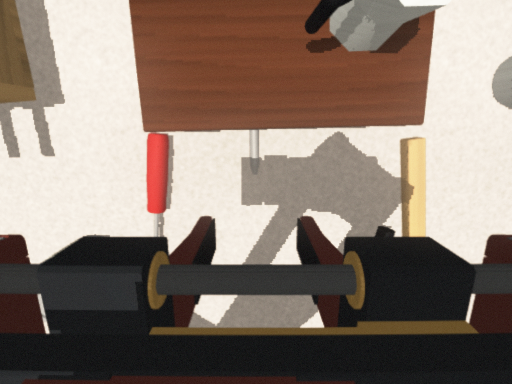

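The wrist view shows the rod's shank at (255,150), with the red screwdriver on the left and the dowel on the right, both clear of it. Next I draw the rod out.

```bash
python3 - <<'E'
from h import *
q=down(-np.pi/2)
servo_line([.550,-.276,.08],q,rate=.25); servo_line([.550,-.276,.004],q,rate=.12)
print(np.round(current_position(),4),np.round(current_force(),1))
move_gripper(.0); print("gap",current_finger_gap())
servo_line([.410,-.276,.004],q,rate=.1); print("gap",current_finger_gap(),np.round(current_position(),4),np.round(current_force(),1))
move_gripper(.05); servo_line([.410,-.276,.17],q,rate=.3)
c=capture("wrist"); save(c,"w6"); W=cloud(c).reshape(-1,3)
s=W[np.all((W>[.36,-.32,.006])&(W<[.57,-.23,.04]),1)]
h=s[s[:,2]>.021]; print(len(s),len(h)); print("handle",np.round(np.percentile(h,[2,50,98],axis=0),4).tolist())
sh=s[(s[:,2]<.017)]; print("shank",np.round(np.percentile(sh,[2,50,98],axis=0),4).tolist())
d=np.polyfit(np.r_[h[:,0],sh[:,0]],np.r_[h[:,1],sh[:,1]],1); print("slope",d)
print(current_clock())
E
```

```text
[ 0.5506 -0.2764  0.0048] [-0.6 -0.2  0.3]
gap 0.011192771645808756
gap 0.011539539604109077 [ 0.4098 -0.276   0.004 ] [-2.3 -1.1  4.9]
2057 1167
handle [[0.4855, -0.2878, 0.0258], [0.5092, -0.2765, 0.0288], [0.5315, -0.2642, 0.0306]]
shank [[0.3887, -0.2823, 0.0073], [0.4378, -0.2764, 0.012], [0.4829, -0.2706, 0.014]]
slope [ 0.00508554 -0.2786073 ]
24.2167
```

View pics/w6.png

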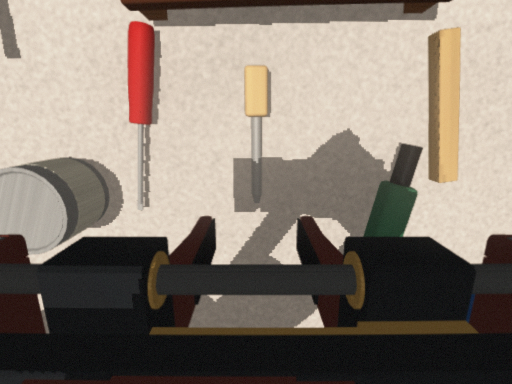

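The wrist view shows the rod fully out, handle at (256,90) and tip at (256,200). The tip points at the robot, so I take the handle with jaw yaw +90° and turn it -86.4°.

```bash
python3 - <<'E'
from h import *
FE=U*.5685+V*(-.0131)
q=down(np.pi/2)
move_ptp([.511,-.2762,.12],q); servo_line([.511,-.2762,.004],q,rate=.15)
move_gripper(0.0); print("gap",current_finger_gap(),np.round(current_position(),4))
servo_line([.511,-.2762,.23],q,rate=.3)
p=FE-V*(.1265+.03); q2=down(YAW)
move_ptp([*p,.20],q2); servo_line([*p,.126],q2,rate=.2); print("gap",current_finger_gap(),np.round(current_position(),4),np.round(current_force(),1),current_clock())
ims=[]
for n in("wrist","side","scene"):
    c=capture(n); save(c,n+"7"); w=cloud(c).reshape(-1,3); uv=np.c_[w[:,:2]@U,w[:,:2]@V,w[:,2]]; np.save("/tmp/uv_"+n,uv)
    def st(t,lo,hi):
        s=uv[np.all((uv>lo)&(uv<hi),1)]; print(n,t,len(s),np.round(np.percentile(s,[3,50,97],axis=0),4).tolist() if len(s)>5 else '')
    st("shank far",[.55,-.135,.11],[.59,-.09,.15]); st("shank near tip",[.55,-.09,.11],[.59,-.055,.15]); st("tip",[.55,-.055,.11],[.59,-.03,.15])
    st("frame eye",[.54,-.025,.09],[.605,-.003,.16]); st("door eye",[.54,.022,.09],[.605,.042,.16]); st("handle",[.54,-.19,.10],[.60,-.147,.16])
a=cv2.imread("pics/wrist7.png"); b=cv2.resize(cv2.imread("pics/side7.png")[120:240,200:360],(512,384),interpolation=cv2.INTER_CUBIC)
cv2.imwrite("pics/m7.png",cv2.resize(np.hstack([a,b]),(800,300)))
E
```

```text
gap 0.023827480989781446 [ 0.5113 -0.2763  0.0045]
gap 0.023855649703499262 [ 0.5781 -0.1339  0.1262] [-0.4 -0.4 -1. ] 31.2083
wrist shank far 1773 [[0.5634, -0.1334, 0.1299], [0.5691, -0.1111, 0.1338], [0.5746, -0.0914, 0.1355]]
wrist shank near tip 1680 [[0.5635, -0.0889, 0.1302], [0.5691, -0.0719, 0.1337], [0.5748, -0.0559, 0.1355]]
wrist tip 370 [[0.5646, -0.0547, 0.1296], [0.5691, -0.0505, 0.1327], [0.5737, -0.0453, 0.135]]
wrist frame eye 0 
wrist door eye 0 
wrist handle 3335 [[0.5505, -0.1782, 0.1349], [0.5685, -0.1603, 0.1506], [0.587, -0.1482, 0.1578]]
side shank far 36 [[0.5605, -0.1333, 0.1255], [0.5645, -0.1125, 0.1305], [0.57, -0.0961, 0.1364]]
side shank near tip 16 [[0.5616, -0.086, 0.1229], [0.5641, -0.0691, 0.1275], [0.567, -0.0569, 0.1339]]
side tip 3 
side frame eye 75 [[0.5488, -0.0211, 0.1064], [0.558, -0.0159, 0.122], [0.5793, -0.0102, 0.1474]]
side door eye 123 [[0.5489, 0.0241, 0.1086], [0.5679, 0.0295, 0.1329], [0.5958, 0.0367, 0.1485]]
side handle 163 [[0.5456, -0.1895, 0.1263], [0.5601, -0.1789, 0.1474], [0.5887, -0.1591, 0.1589]]
scene shank far 38 [[0.5669, -0.1319, 0.1239], [0.5732, -0.1108, 0.1324], [0.5779, -0.0922, 0.1401]]
scene shank near tip 32 [[0.5678, -0.0862, 0.125], [0.5738, -0.0705, 0.1337], [0.5787, -0.0572, 0.1395]]
scene tip 10 [[0.5698, -0.0538, 0.1248], [0.5728, -0.05, 0.1307], [0.5769, -0.0443, 0.1392]]
scene frame eye 122 [[0.5555, -0.0182, 0.1108], [0.5793, -0.0115, 0.1347], [0.6031, -0.0075, 0.1512]]
scene door eye 124 [[0.5535, 0.0258, 0.1101], [0.5778, 0.0333, 0.134], [0.6015, 0.0368, 0.1497]]
scene handle 100 [[0.5513, -0.1813, 0.1293], [0.5763, -0.1623, 0.1492], [0.5926, -0.1487, 0.1584]]
```

View pics/m7.png

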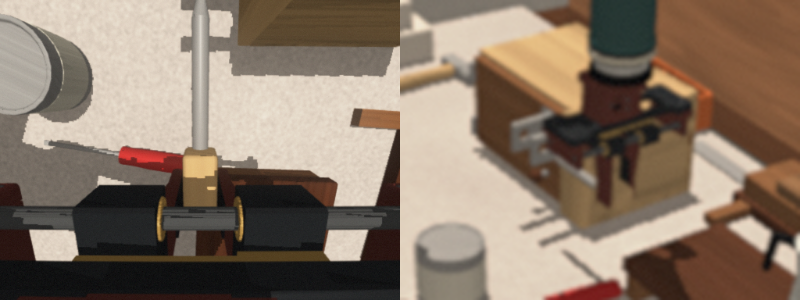

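The rod points at the eye, with its tip at (200,5) in the left panel. The axis is at u 0.569 (eye 0.5685–0.569) and z about 0.128, so I insert with a contact guard.

```bash
python3 - <<'E'
from h import *
q2=down(YAW); x0=np.array(current_position()); f0=np.array(current_force())
for d in (.05,.095,.120,.135):
    t=x0.copy(); t[:2]+=V*d; t[2]=x0[2]
    hit=servo_line(t,q2,rate=.06,contact_N=8 if d<.13 else 12); x=current_position()
    print(d,hit,"v adv",round((x-x0)[:2]@V,4),"du",round((x-x0)[:2]@U,4),"dz",round(x[2]-x0[2],4),"f",np.round(current_force()-f0,1),"gap",round(current_finger_gap(),4))
    if hit: break
for n in("wrist","side"):
    c=capture(n); save(c,n+"8")
a=cv2.imread("pics/wrist8.png"); b=cv2.resize(cv2.imread("pics/side8.png")[120:240,200:360],(512,384),interpolation=cv2.INTER_CUBIC)
cv2.imwrite("pics/m8.png",cv2.resize(np.hstack([a,b]),(800,300))); print(current_clock())
E
```

```text
0.05 False v adv 0.0498 du 0.0001 dz -0.0 f [ 0.2 -0.4  0.8] gap 0.0241
0.095 False v adv 0.0949 du 0.0001 dz 0.0 f [-0.5 -0.9  1. ] gap 0.0236
0.12 False v adv 0.1203 du 0.0 dz 0.0 f [ 0.5 -1.   1. ] gap 0.0234
0.135 True v adv 0.1243 du 0.0001 dz -0.0001 f [-0.9 -3.9  2.5] gap 0.0237
34.1167
```

View pics/m8.png

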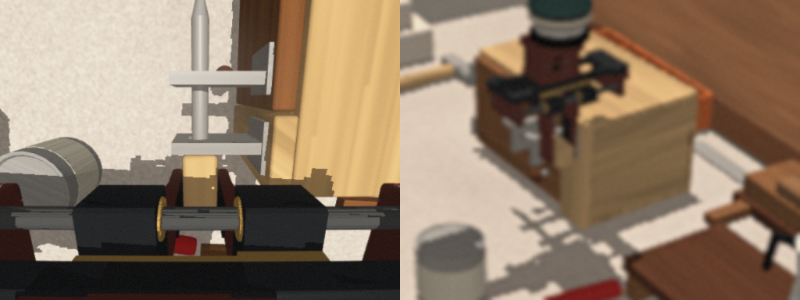

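The rod is through both eyes (200,75 and 200,145 in the left panel) with the handle up against the frame's plate. I release, retreat and check.

```bash
python3 - <<'E'
from h import *
q2=down(YAW); x=np.array(current_position())
servo_line([x[0],x[1],x[2]-.0015],q2,rate=.03)
move_gripper(.038); print("gap",current_finger_gap())
servo_line([x[0],x[1],.25],q2,rate=.15); p=[*(x[:2]-V*.04-U*.03),.27]; servo_line(p,q2,rate=.2); sleep(.5)
for n in("wrist","side"):
    c=capture(n); save(c,n+"9"); w=cloud(c).reshape(-1,3); uv=np.c_[w[:,:2]@U,w[:,:2]@V,w[:,2]]
    def st(t,lo,hi):
        s=uv[np.all((uv>lo)&(uv<hi),1)]; print(n,t,len(s),np.round(np.percentile(s,[3,50,97],axis=0),4).tolist() if len(s)>5 else '')
    st("handle",[.54,-.09,.10],[.60,-.019,.17]); st("mid",[.555,-.005,.11],[.585,.024,.15]); st("tip",[.555,.042,.11],[.585,.10,.15]); st("door",[.59,.10,.03],[.64,.2,.145]); st("stile",[.59,-.04,.02],[.64,-.02,.15])
a=cv2.imread("pics/wrist9.png"); b=cv2.resize(cv2.imread("pics/side9.png")[120:240,200:360],(512,384),interpolation=cv2.INTER_CUBIC)
cv2.imwrite("pics/m9.png",cv2.resize(np.hstack([a,b]),(800,300))); print(current_clock(),np.round(current_force(),1))
E
```

```text
gap 0.03805840613674953
wrist handle 1183 [[0.557, -0.0668, 0.1457], [0.5683, -0.0425, 0.1482], [0.5795, -0.02, 0.1498]]
wrist mid 348 [[0.5636, -0.0047, 0.1277], [0.569, 0.0088, 0.1314], [0.5747, 0.0231, 0.1335]]
wrist tip 475 [[0.5636, 0.0433, 0.1271], [0.5689, 0.0604, 0.131], [0.5746, 0.0791, 0.1334]]
wrist door 235 [[0.6142, 0.1006, 0.0324], [0.6145, 0.1088, 0.0604], [0.6148, 0.1274, 0.106]]
wrist stile 366 [[0.6109, -0.0395, 0.0274], [0.6139, -0.0305, 0.1036], [0.6143, -0.0209, 0.148]]
side handle 157 [[0.5539, -0.0693, 0.1209], [0.5611, -0.0494, 0.1402], [0.5843, -0.0196, 0.1483]]
side mid 9 [[0.5623, 0.0128, 0.1224], [0.5645, 0.0172, 0.1274], [0.5787, 0.023, 0.1345]]
side tip 10 [[0.5606, 0.0625, 0.1219], [0.564, 0.0671, 0.1275], [0.5688, 0.0799, 0.1297]]
side door 336 [[0.6092, 0.1053, 0.0331], [0.6129, 0.1562, 0.0986], [0.6167, 0.1969, 0.1428]]
side stile 155 [[0.6081, -0.0398, 0.0231], [0.6136, -0.0329, 0.0885], [0.6355, -0.0209, 0.1465]]
36.8167 [ 0.8 -0.4 -0.2]
```

View pics/m9.png

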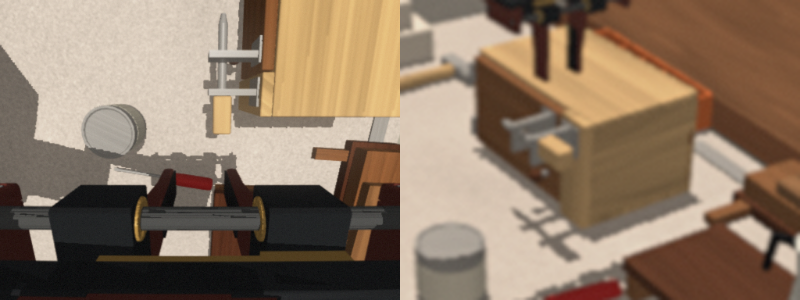

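```bash
python3 -c "
from bench import *
close_job(); print(current_clock())"
```

```text
the job is handed in; nothing more can be done
the job is handed in; nothing more can be done
```

The cabinet door is shut and the locking rod lies through both eyes, pushed home. I handed the job in at about 37 s of the 72 s allowed.

- **Door:** The first pushes stopped early because the contact guard tripped on the catch, leaving the door about 0.06 rad open. A slower push nearer the free edge took it past the catch until it seated. In the last check the door face and stile were level to within about 1 mm.
- **Rod:** I drew it out by its shank and took it by the handle. It went through both eyes with at most about 1.5 N of extra force, until the handle met the frame's eye plate (the guard stopped it there).
- **After release:** The shank lies level through both eyes. Its tip is past the door's eye, and the handle is within about 3 mm of the frame plate. The gripper was well clear and touching nothing.
- **Other things on the bench:** I touched none of them on purpose, and those visible in the last pictures look unmoved. I did not measure their positions again, so that rests on the pictures alone.

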